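# Proof-pull a glued sample on the sprung pull tester

## Task

The black drag block still shows the last test: push it back along its channel until it is home against the tester's cross arm. Then pull the glued sample by its steel ring until the cross arm is level with the upright limit mark, not past it, hold it there for a second and ease the ring back until the spring is fully home, without letting it snap, so that the drag block is left standing at the mark. Do not disturb the cutter, the ruler and the power bank that lie round the tester.

Things in the scene. Friction and masses are not known exactly. Their poses are not given: they have to be found in the camera images.
- gauge: Pull tester fixed to the table: plywood base plate 410 x 190 x 12 mm, grey spring housing 68 mm high at its -x end. Origin on the table, on the line of pull, below the cross arm's front face when the spring is home; x = pull direction, y = towards the channel, z up. Plate spans x -200 to 210, y -60 to 130 mm. A guide lug 30 mm high stands under the sample at x 35 to 55, y -17 to 17 mm.
- channel (a point): Middle of the floor of the drag block's channel at its home end: gauge x 0, y 85 mm, 12 mm above the table; axes as the gauge's. The channel runs along x from -15 to 190 mm, open above and at the ends, between two steel walls 10 mm high, 40 mm apart.
- slide (a joint): Extension in m of the sprung slide (steel rod with cross arm): 0 = home, grows as it is pulled along the gauge's +x, stop at 0.11. Pull needed: about 4 N at 0 plus 150 N/m (13 N at 0.06), plus about 0.5 N friction. If let go it flies home.
- pointer (a point): Middle of the front (+x) face of the slide's steel cross arm where it lies over the channel, 34 mm above the table; axes as the gauge's. The arm is 12 mm thick, 16 mm high, across y -30 to 115 mm. It moves with the slide and pushes the drag block ahead of it in +x; it does not pull it back.
- link: Glued wooden sample ending in a steel pull ring. Origin: centre of the ring's open window (60 mm in x, 70 mm in y), 37 mm above the table; x = pull direction, z up. Bars 10 mm wide, 31 to 43 mm above the table; the far bar's inner face is 30 mm from the origin in +x. Play at its slotted end: the ring moves freely (0.5 N) an unknown 3 to 25 mm in +x before it pulls the slide, then moves with it.
- rider_back (a point): Drag block: loose black plastic block in the channel, 60 mm long (x), 36 wide, 38 high on the 12 mm plate, with a 10 mm high ridge across its top at the back edge; about 80 g. Point: centre of its back (-x) face, 34 mm above the table; the front face is 60 mm further in +x (axes as the gauge's). Starts beyond the mark; stays where it is left. Its back face shows the greatest pull.
- mark_edge (a point): Limit mark: dark steel clip fixed on the plate just outside the channel's outer wall, an upright blade 4 mm thick in x, top 60 mm above the table. Point: top of the blade's edge nearest the channel, mid-thickness, axes as the gauge's. The cross arm's front face, and in the end the block's back face, must be level with it along the gauge's x.
- cutter: Orange cutter knife 165 x 28 x 22 mm, loose on the table beside the plate; origin under its middle. Leave alone.
- ruler: Wooden ruler 300 x 32 x 5 mm, loose on the table beyond the plate; origin under its middle. Leave alone.
- powerbank: Yellow power bank 100 x 52 x 22 mm, loose, past the end of the plate; origin under its middle. Leave alone.
There are look-alikes about, which are no part of the job. What is shaped like the part that bears rider_back but green or turquoise is not meant.

How it is judged:
On the way, in this order (a step that is already met when the one before it is completed fails the run):
1. the drag block's back face is within 5 mm of the cross arm, with the slide home (within 5 mm) (x of rider_back in the frame of pointer below 0.005 m and value of joint slide below 0.005 m), for 0.2 s.
2. the slide, pulled by the ring, is held with the cross arm's front within 4 mm of the mark for 0.7 s (x of pointer in the frame of mark_edge between -0.004 and 0.004 m and contact force between link and anything else above 4 N), for 0.7 s.
At the end, for the whole second after the job is handed in: The slide is home (within 3 mm), and the drag block stands upright in its channel with its back face within 4.5 mm of the mark along the pull direction (x of rider_back in the frame of mark_edge between -0.0045 and 0.0045 m and y of rider_back in the frame of gauge between 0.075 and 0.095 m and angle between rider_back's own z axis and vertical below 0.1 rad and height (world z) of rider_back below 0.04 m and value of joint slide below 0.003 m); the robot touches nothing.
It fails at once if the cross arm is pulled more than 8 mm past the mark (x of pointer in the frame of mark_edge above 0.008 m).
It fails at once if the slide snaps back (faster than 0.5 m/s) (velocity of joint slide below -0.5 m/s).
It fails at once if the cutter, ruler or power bank is moved by more than 30 mm (distance of any of cutter, ruler, powerbank from where it was at the start of the episode above 0.03 m).
It also fails if it takes over 51 s, if anything falls off the work surface, if the arm or the gripper's body presses on something with over 40 N, if the wrist force passes 120 N, or if a joint passes its speed limit or range.

## Robot

A 6-joint arm with a two-finger parallel gripper is mounted at the origin on the work surface. World frame = base frame: x ahead of the robot, y to its left, z up, the work surface at z = 0. Lengths are in m, angles in rad, forces in N, time in s.
With the tool pointing down it reaches from about 0.35 to 0.975 m from the base axis. Payload 4.9 kg.
Tool frame: the origin (TCP) lies midway between the tips of the shut fingers; the grasp point (between the pads) lies ctrl.grip_depth behind it (ctrl.grip_depth is the distance from the TCP to the grasp point, in m); y points along the fingers, z is the direction in which the jaws open and shut, and the axes are right-handed (so a half turn about y gives the same grasp; the last joint's range is limited). The gripper opens to 85 mm and grips with 20 to 120 N. Pads are 22 mm wide; open, the fingers measure 114 mm over their backs; the gripper's body (76 mm by 85 mm) begins 54 mm behind the grasp point. The pads swing forward as they close: fully open they stand 13 mm farther back than shut.
Start: joints at [1.128, 0.053, 1.613, -0, 1.476, -0.119], TCP at [0.199, 0.593, 0.231] pointing down, gripper open.
Joint ranges: [-3.01, 3.01], [-1.01, 2.22], [0.06, 2.58], [-1.02, 4.17], [0.09, 2.62], [-3.14, 3.14]. Speed limits (rad/s): [2.57, 2.57, 3.14, 3.14, 3.14, 3.14].

## Interface

Orientations are given as a rotation vector (axis times angle).
In Python, from station import ctrl gives the robot as it stands.
- The arm moves only by the tool jog_arm, never from a script. Its argument "moves" is a list of rows, each a list of 6 numbers: the shift along the tool's x, y, z in mm, then the turn, a rotation vector about the tool's x, y, z in rad. In form: [[x, y, z, wx, wy, wz], ...]. A call has 1 to 12 rows; each row shifts and turns the commanded pose from where the row before left it, along the tool's axes as they then stand; what a row does not reach is not made up. A row lasts 1/10 s, in which the tool goes at most 50 mm and 8.59 degrees, less where a joint would pass 70% of its speed; a pose out of reach is approached as far as the arm can. A call is refused whole if a number of a shift passes 50 or a number of a turn 0.15, either way. A call with a gripper value outside its range is refused whole. "grip" is the finger opening in mm, from 0 to 85.4, set as the call begins (left out, the last holds). The fingers move at their own pace and stop on an object; "grip_force" is the grip in N (left out, the last holds). Time passes only in rows, so rows that do not move let the fingers close. It gives the time, the measured TCP pose, the force and the opening at its end, in the units of the state.
- ctrl.get_obs(): the state, without advancing time (a new reading comes with each control period).
- ctrl.get_image(name): name is "scene" or "top" or "wrist"; returns the picture (384x512x3 uint8, red, green, blue); there is no depth.
- ctrl.camera_params(name): a dict with "fx", "fy", "cx", "cy" (pixels), "pose" (4x4, takes a point from camera to world coordinates); the wrist camera has in their place "T_tool_cam" (4x4, takes a point from camera to tool coordinates, whose origin is the TCP and whose axes are the tool frame's). Camera axes: x right, y up, looking along -z (the intrinsics and any distortion apply to the point x, -y, -z); pixel columns grow to the right and rows downward; lengths in m; the calibration is good to about 2 mm. A picture is of the moment at which its call begins: read the wrist's pose just before it. camera_params takes no time and is no camera call.
- ctrl.finish_job(): hands the job in, once; it reports no verdict.
The state is a dict: "t": time; "q": joint angles; "dq": joint speeds; "effort": joint torques, N m; "tool_pos": TCP position; "tool_rot": TCP orientation; "contact_force": force on the tool from outside, world axes, zero at the start; "wrist_torque": the same for the moment, N m; "opening": finger opening in m.
Only numpy, scipy, OpenCV 4.12 (cv2) and the standard library are available. Lean on these libraries where they do the work, as an engineer would, in place of code of your own. Each camera call takes 0.05 s, during which the arm holds its last target. There are 200 camera calls.

## Working session

There is one attempt and no reset: what is moved stays moved. The work goes in short steps, Python scripts to look and compute and a tool call to move; the robot and the scene stay as the last step left them, time stands still between calls to the robot, and variables do not carry over. Pictures are saved under pics/ and viewed, about 8 in all and at most 12, crops included, and the job is handed in when it is done.

Besides the shell and the picture viewer there is one more tool, called after "Emit:" as a command line: name --pt "numbers of a row" for each row, then --argument value for the rest. jog_arm: Moves the arm, as the interface text tells. Its arguments: {"type":"object","properties":{"moves":{"type":"array","items":{"type":"array","items":{"type":"number"}}},"grip":{"type":"number"},"grip_force":{"type":"number"}},"required":["moves"]}

```bash
ls; mkdir -p pics
cat > h.py <<'E'
import numpy as np, cv2
from scipy.spatial.transform import Rotation as R
from station import ctrl
def save(name,fn,crop=None,s=1):
    o=ctrl.get_obs(); im=ctrl.get_image(name)
    if crop: a,b,c,d=crop; im=im[b:d,a:c]
    im=cv2.resize(im,None,fx=s,fy=s,interpolation=cv2.INTER_CUBIC)
    cv2.imwrite('pics/'+fn,im[:,:,::-1]); return o
def cam(name,o=None):
    p=ctrl.camera_params(name)
    if 'pose' in p: T=np.array(p['pose'])
    else:
        T0=np.eye(4);T0[:3,:3]=R.from_rotvec(o['tool_rot']).as_matrix();T0[:3,3]=o['tool_pos'];T=T0@np.array(p['T_tool_cam'])
    return p,T
def ray(name,u,v,z,o=None):
    p,T=cam(name,o)
    d=np.array([(u-p['cx'])/p['fx'],-(v-p['cy'])/p['fy'],-1.]); d=T[:3,:3]@d; c=T[:3,3]
    return c+d*(z-c[2])/d[2]
def proj(name,P,o=None):
    p,T=cam(name,o); q=T[:3,:3].T@(np.array(P)-T[:3,3]); return p['cx']-p['fx']*q[0]/q[2], p['cy']+p['fy']*q[1]/q[2]
E
python3 - <<'E'
from h import *
save('top','top0.png',s=1.5); o=save('scene','scene0.png',s=1.5)
print(o); 
for n in('top','scene','wrist'):print(ctrl.camera_params(n))
print(ctrl.grip_depth, R.from_rotvec(o['tool_rot']).as_matrix())
E
```

```text
pics
{'t': 0.05, 'q': array([ 1.12797495e+00,  5.33417477e-02,  1.61425781e+00,  8.88203016e-06,
        1.47599775e+00, -1.19034056e-01]), 'dq': array([ 1.65546289e-03,  2.57773030e-04, -1.69639385e-04, -1.72593889e-03,
       -5.68890798e-05,  1.47787989e-03]), 'effort': array([-1.58534694e-03, -3.95172250e+01, -3.71662581e+01, -2.27399805e-04,
        3.94111543e-03, -6.62496703e-06]), 'tool_pos': array([0.19860532, 0.59196559, 0.230094  ]), 'tool_rot': array([-1.55774633,  0.25461373, -0.25372395]), 'contact_force': array([ 0.09150425, -0.65676072,  0.60082569]), 'wrist_torque': array([0.02011952, 0.0374227 , 0.02639796]), 'opening': 0.08535083602118046}
{'fx': 464.20438231534297, 'fy': 464.20438231534297, 'cx': 256.1447642340588, 'cy': 195.34198008839766, 'pose': array([[ 8.71261012e-03,  9.75562718e-01, -2.19548340e-01,
         3.36739999e-01],
       [-9.99957367e-01,  9.17153098e-03,  1.07113095e-03,
         6.62297607e-02],
       [ 3.05854982e-03,  2.19529647e-01,  9.75601035e-01,
         1.15038257e+00],
       [ 0.00000000e+00,  0.00000000e+00,  0.00000000e+00,
       
[... 296 characters left out ...]
04,  0.58484523],
       [ 0.        ,  0.        ,  0.        ,  1.        ]])}
{'fx': 329.9601927989022, 'fy': 329.9601927989022, 'cx': 253.55167337869213, 'cy': 191.22651191684196, 'T_tool_cam': array([[-3.23415206e-04, -9.49970029e-01, -3.12340901e-01,
        -7.92576842e-02],
       [ 1.15787731e-03,  3.12340352e-01, -9.49969559e-01,
        -1.43393525e-01],
       [ 9.99999277e-01, -6.68887044e-04,  9.98933128e-04,
        -1.07481044e-03],
       [ 0.00000000e+00,  0.00000000e+00,  0.00000000e+00,
         1.00000000e+00]])}
0.0187 [[ 9.48036871e-01 -8.66961560e-04  3.18159299e-01]
 [-3.18160385e-01 -1.80750318e-03  9.48035180e-01]
 [-2.46836114e-04 -9.99997991e-01 -1.98941248e-03]]
```

View pics/top0.png

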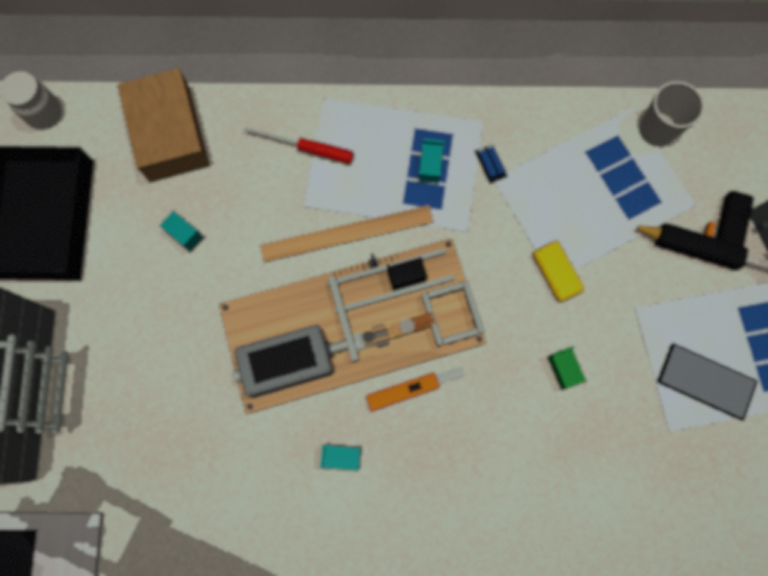

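View pics/scene0.png

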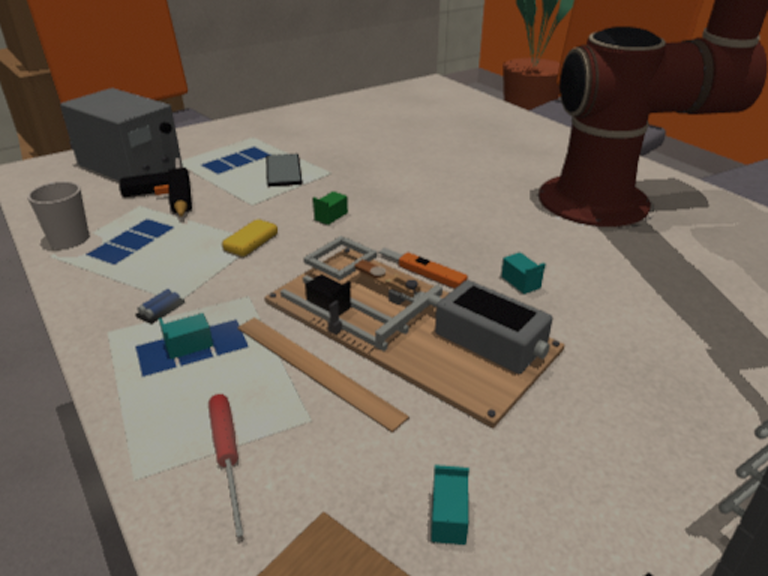

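Candidates for the drag block in the 1.5x top view are black in the channel (407,273), turquoise (432,160), (182,230) and (341,457), and green (567,368). I choose the black one, with the mark blade at (373,260), and check it in a close crop.

Run:
```python
from h import *
save('top','top1.png',(140,150,335,285),4)
px=[(223,307),(450,243),(484,345),(248,410)]
g=np.array([[-200,130],[210,130],[210,-60],[-200,-60]])/1000
# screws seen inset? print corners
W=np.array([ray('top',u/1.5,v/1.5,.012)[:2] for u,v in px]);print(W)
print([np.linalg.norm(W[i]-W[(i+1)%4]) for i in range(4)])
```

```text
[[ 0.56649512  0.33351478]
 [ 0.68131451 -0.0463366 ]
 [ 0.50661028 -0.10030253]
 [ 0.39735008  0.28310903]]
[np.float64(0.3968256125663025), np.float64(0.1828493638976854), np.float64(0.3986755800768952), np.float64(0.17649584977120275)]
```

View pics/top1.png

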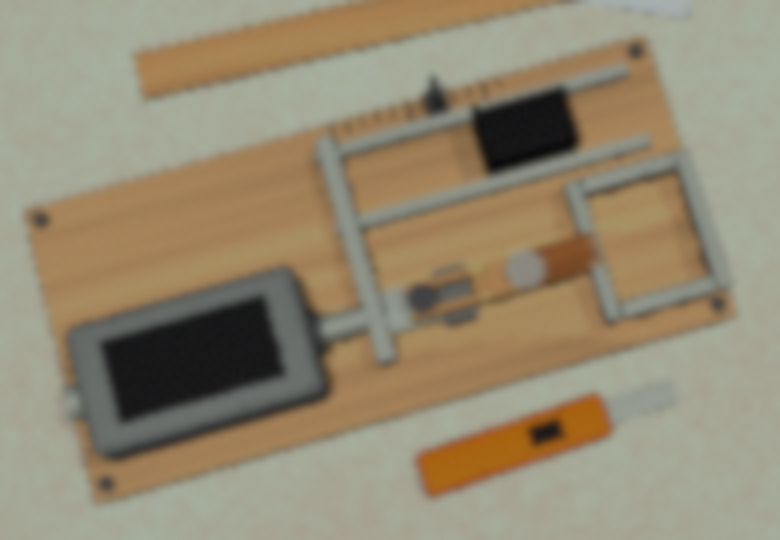

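```bash
cat >> h.py <<'E'
def t1(x,y,z): return ray('top',140+(x+.5)/4-.5,150+(y+.5)/4-.5,z)
E
python3 - <<'E'
from h import *
px=[(25,210),(647,38),(735,315),(98,503)]
g=np.array([[-200,130],[210,130],[210,-60],[-200,-60]])/1000
W=np.array([t1(*p,.012)[:2] for p in px])
gc=g-g.mean(0);wc=W-W.mean(0)
U,S,V=np.linalg.svd(gc.T@wc);Rm=(U@V).T
t=W.mean(0)-Rm@g.mean(0)
print('R',Rm,'t',t,'yaw',np.arctan2(Rm[1,0],Rm[0,0]),'res mm',1000*(W-(g@Rm.T+t)))
G=lambda P:1000*Rm.T@(P[:2]-t)
for n,p,z in [('cross front outer top',(338,135),.042),('cross front inner top',(395,357),.042),('ring far out top',(683,152),.043),('ring far out bot',(728,288),.043),('ring near in',(590,193),.043),('ring near in bot',(617,303),.043),('ring far in top',(680,172),.043),('ring far in bot',(706,285),.043),
 ('mark top',(433,78),.060),('mark bot',(435,110),.022),('blk BL',(485,172),.05),('blk TL',(473,108),.06),('blk FL',(578,147),.05),('blk FT',(565,88),.05)]:
  P=t1(*p,z); print(n,P.round(4),G(P).round(1))
np.savez('g.npz',R=Rm,t=t)
E
```

```text
R [[ 0.28785519  0.95767395]
 [-0.95767395  0.28785519]] t [0.50630887 0.11335465] yaw -1.2788098451692091 res mm [[-0.31587269 -1.42568095]
 [-2.24030782  0.38680523]
 [ 1.38392511  2.87943266]
 [ 1.1722554  -1.84055694]]
cross front outer top [0.6156 0.1441 0.042 ] [  2.  113.5]
cross front inner top [0.4788 0.1067 0.042 ] [ -1.5 -28.2]
ring far out top [ 0.6066 -0.068   0.043 ] [202.5  43.9]
ring far out bot [ 0.5224 -0.0937  0.043 ] [202.9 -44.2]
ring near in [ 0.5803 -0.0107  0.043 ] [140.1  35.2]
ring near in bot [ 0.5126 -0.0266  0.043 ] [135.8 -34.3]
ring far in top [ 0.594  -0.0659  0.043 ] [196.9  32.4]
ring far in bot [ 0.5241 -0.0805  0.043 ] [190.7 -38.8]
mark top [0.6475 0.0858 0.06  ] [ 67.  127.2]
mark bot [0.6374 0.0849 0.022 ] [ 65.  117.4]
blk BL [0.5913 0.0536 0.05  ] [81.7 64.1]
blk TL [0.6288 0.0612 0.06  ] [ 85.2 102.3]
blk FL [ 0.6074 -0.0031  0.05  ] [140.6  63.3]
blk FT [0.6447 0.0047 0.05  ] [143.8 101.3]
```

Emit:
jog_arm --pt "0 0 0 0 -0.1232 0" --pt "0 0 0 0 -0.1232 0" --pt "0 0 0 0 -0.1232 0" --pt "0 0 0 0 -0.1232 0" --pt "0 0 0 0 -0.1232 0" --pt "14 0 -43 0 0 0" --pt "14 0 -43 0 0 0" --pt "14 0 -43 0 0 0" --pt "14 0 -43 0 0 0" --pt "14 0 -43 0 0 0" --pt "14 0 -43 0 0 0" --pt "14 0 -43 0 0 0" --grip 0 --grip_force 60

```text
t: 1.35
tool_pos: [0.3799, 0.3308, 0.2311]
tool_rot: [-1.559, -0.23, 0.23]
contact_force: [0.8, 0.2, 0.6]
opening: -0.0002
```

Emit:
jog_arm --pt "14 0 -43 0 0 0" --pt "14 0 -43 0 0 0" --pt "14 0 -43 0 0 0" --pt "14 0 -43 0 0 0" --pt "14 0 -43 0 0 0" --pt "14 0 -43 0 0 0" --pt "14 10 -43 0 0 0" --pt "14 10 -43 0 0 0" --pt "14 10 -43 0 0 0" --pt "14 10 -43 0 0 0" --pt "0 0 0 0 0 0"

```text
t: 2.45
tool_pos: [0.638, -0.0433, 0.1882]
tool_rot: [-1.559, -0.222, 0.228]
contact_force: [-1.0, -0.1, 0.6]
opening: 0.0001
```

```bash
cat >> h.py <<'E'
_g=np.load('g.npz'); GR,Gt=_g['R'],_g['t']
def G(P): return np.r_[1000*GR.T@(np.array(P)[:2]-Gt),1000*P[2]]
def Wd(g): return np.r_[GR@(np.array(g[:2])/1000)+Gt,g[2]/1000]
def st():
    o=ctrl.get_obs(); M=R.from_rotvec(o['tool_rot']).as_matrix()
    F=o['contact_force']; Fg=np.r_[GR.T@F[:2],F[2]]
    print('t',round(o['t'],2),'G',G(o['tool_pos']).round(1),'toolx yaw err',round(np.degrees(np.arctan2(M[1,0],M[0,0])-np.arctan2(GR[1,1],GR[0,1])),2),'F',Fg.round(1),'tilt',M[2].round(3),'op',o['opening']); return o
E
python3 - <<'E'
from h import *
st(); save('wrist','w0.png',s=1.5)
E
```

```text
t 2.45 G [187.9  81.  188.2] toolx yaw err -0.27 F [-0.2 -1.   0.6] tilt [-0.004 -1.     0.   ] op 5.0628112214438354e-05
```

View pics/w0.png

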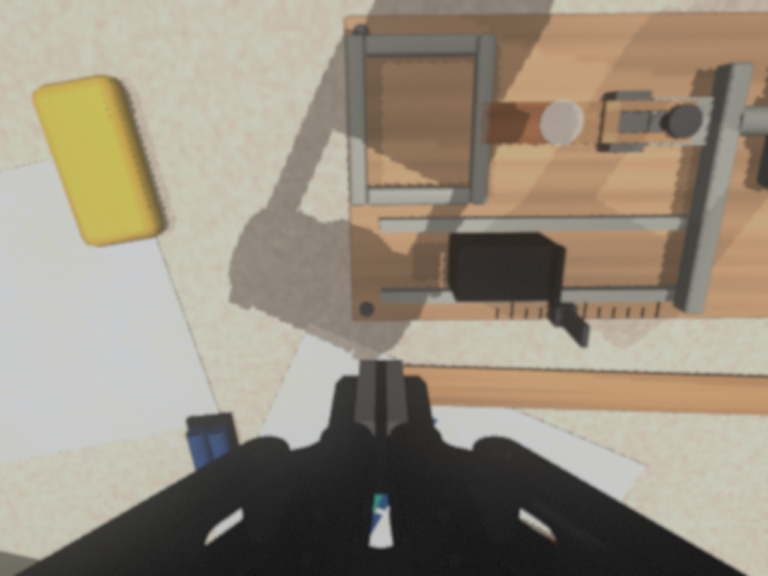

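Wrist view: the black block is at (505,267) with its back toward the right, the mark blade at (565,315), the ring window about x 366–474 and y 54–190, and the channel walls at rows 223 and 296.

```bash
cat > m.py <<'E'
from h import *
def pts(name,o,L,s=1.5,off=(0,0)):
    for n,u,v,z in L: print(n,G(ray(name,off[0]+(u+.5)/s-.5,off[1]+(v+.5)/s-.5,z,o)).round(1))
E
python3 - <<'E'
from m import *
o=ctrl.get_obs()
pts('wrist',o,[('plate UL corner',345,15,.012),('plate LL corner',352,321,.012),('ring win TL',366,54,.043),('ring win BR',472,187,.043),('wall in',400,223,.022),('wall out',400,295,.022),('cross front mid',708,170,.042),('arm end front',676,308,.042),('blk front top',449,270,.05),('blk front low',449,292,.05),('mark top near?',582,345,.06),('mark base',555,318,.012),('cutter/tcp',380,362,.188)])
E
```

```text
plate UL corner [207.2 -60.   12. ]
plate LL corner [207.1 130.3  12. ]
ring win TL [194.5 -35.4  43. ]
ring win BR [134.2  34.8  43. ]
wall in [174.7  59.6  22. ]
wall out [174.3 107.8  22. ]
cross front mid [-0.9 25.7 42. ]
arm end front [  2.2 110.1  42. ]
blk front top [146.5  82.6  50. ]
blk front low [145.9  96.4  50. ]
mark top near? [ 65.9 126.9  60. ]
mark base [ 65.9 128.5  12. ]
cutter/tcp [187.3  73.8 188. ]
```

Emit:
jog_arm --pt "4 30 0 0 0 0" --pt "0 30 0 0 0 0" --pt "0 30 0 0 0 0" --pt "0 30 0 0 0 0" --pt "0 20 0 0 0 0" --pt "0 15 0 0 0 0" --pt "0 0 10 0 0 0" --pt "0 0 10 0 0 0" --pt "0 0 8 0 0 0" --pt "0 0 5 0 0 0" --pt "0 0 5 0 0 0" --pt "0 0 5 0 0 0"

```text
t: 3.7
tool_pos: [0.6293, 0.0036, 0.0372]
tool_rot: [-1.559, -0.231, 0.228]
contact_force: [-0.2, -0.2, 0.7]
opening: -0.0001
```

```bash
python3 -c "
from h import *
st()"
```

```text
t 3.7 G [140.5  86.2  37.2] toolx yaw err 0.02 F [ 0.1 -0.3  0.7] tilt [ 0.001 -1.    -0.001] op -0.00011267298768389713
```

Emit:
jog_arm --pt "-1 5 0 0 0 0" --pt "0 0 5 0 0 0" --pt "0 0 5 0 0 0" --pt "0 0 5 0 0 0" --pt "0 0 5 0 0 0" --pt "0 0 5 0 0 0" --pt "0 0 5 0 0 0" --pt "0 0 5 0 0 0" --pt "0 0 5 0 0 0" --pt "0 0 5 0 0 0" --pt "0 0 5 0 0 0" --pt "0 0 0 0 0 0"

```text
t: 4.9
tool_pos: [0.6131, 0.0517, 0.0313]
tool_rot: [-1.558, -0.23, 0.23]
contact_force: [-0.8, -0.7, -0.4]
opening: 0.0001
```

Run:
```python
from h import *
st(); save('wrist','w1.png',s=1.5)
```

```text
t 4.9 G [89.8 84.6 31.3] toolx yaw err 0.05 F [ 0.4 -1.  -0.4] tilt [-0. -1.  0.] op 0.00011261922226438799
```

View pics/w1.png

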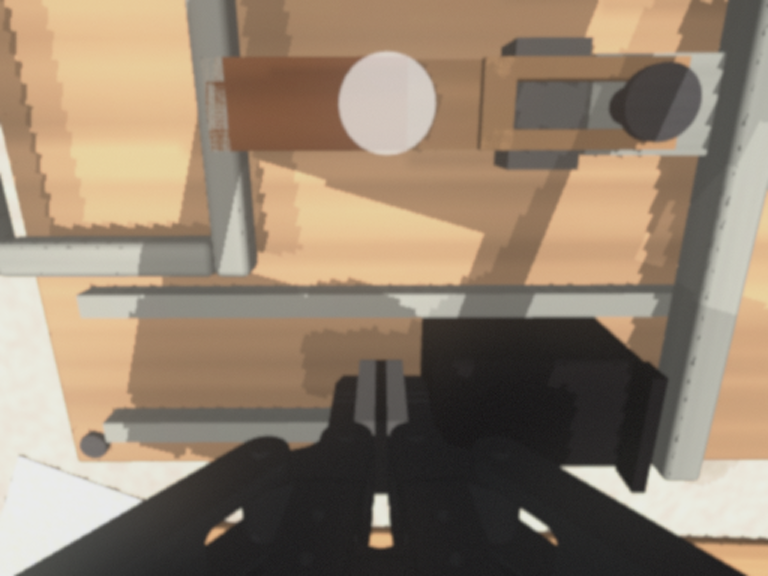

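The block is nearly home, with its back ridge at (645,430) just short of the cross arm at (690,430).

Run:
```python
from m import *
o=ctrl.get_obs()
pts('wrist',o,[('blk front top',421,340,.05),('ridge back top',666,380,.06),('arm front top',712,320,.042),('arm front bottom row',668,465,.042),('arm back',757,200,.042)])
```

```text
blk front top [80.6 60.8 50. ]
ridge back top [17.5 67.5 60. ]
arm front top [-3.8 57.9 42. ]
arm front bottom row [ -0.2 107.8  42. ]
arm back [-8.6 23.5 42. ]
```

Emit:
jog_arm --pt "0 0 3 0 0 0" --pt "0 0 3 0 0 0" --pt "0 0 2 0 0 0" --pt "0 0 0 0 0 0"

```text
t: 5.35
tool_pos: [0.6111, 0.0589, 0.0314]
tool_rot: [-1.558, -0.23, 0.229]
contact_force: [-0.1, 0.2, -0.2]
opening: -0.0002
```

Emit:
jog_arm --pt "0 0 2 0 0 0" --pt "0 0 2 0 0 0" --pt "0 0 2 0 0 0" --pt "0 0 1 0 0 0" --pt "0 0 0 0 0 0"

```text
t: 5.85
tool_pos: [0.609, 0.0656, 0.0313]
tool_rot: [-1.558, -0.229, 0.23]
contact_force: [0.2, -0.7, 0.2]
opening: 0.0
```

Emit:
jog_arm --pt "0 0 1 0 0 0" --pt "0 0 1 0 0 0" --pt "0 0 0 0 0 0"

```text
t: 6.15
tool_pos: [0.6085, 0.0674, 0.0313]
tool_rot: [-1.558, -0.229, 0.229]
contact_force: [0.6, -0.1, -0.3]
opening: -0.0002
```

Emit:
jog_arm --pt "0 0 1 0 0 0" --pt "0 0 1 0 0 0" --pt "0 0 0 0 0 0"

```text
t: 6.45
tool_pos: [0.6084, 0.0685, 0.0316]
tool_rot: [-1.56, -0.23, 0.229]
contact_force: [2.0, -3.9, -0.2]
opening: -0.0001
```

Run:
```python
from h import *
st(); save('wrist','w2.png',(256,100,512,384),2.2)
```

```text
t 6.45 G [72.3 84.8 31.6] toolx yaw err 0.02 F [ 4.3  0.8 -0.2] tilt [ 0.001 -1.    -0.002] op -6.373099458231917e-05
```

View pics/w2.png

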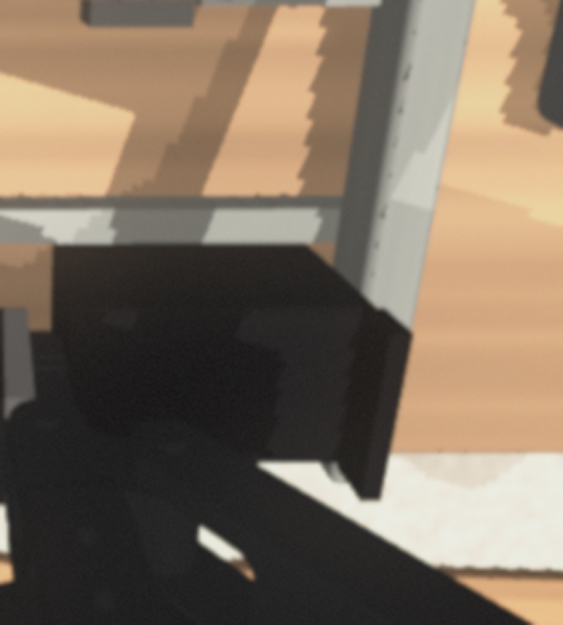

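Emit:
jog_arm --pt "0 0 -8 0 0 0" --pt "0 0 -12 0 0 0" --pt "0 -30 0 0 0 0" --pt "0 -40 0 0 0 0" --pt "0 -40 0 0 0 0" --pt "10 -40 20 0 0 0" --pt "10 -10 20 0 0 0" --pt "0 0 0 0 0 0" --pt "0 0 0 0 0 0"

```text
t: 7.4
tool_pos: [0.6211, 0.0937, 0.1908]
tool_rot: [-1.559, -0.229, 0.23]
contact_force: [0.9, -0.1, -0.8]
opening: -0.0
```

Run:
```python
from h import *
o=st(); save('wrist','w3.png',(130,40,450,280),2.5)
import pickle;pickle.dump(o,open('o3.pkl','wb'))
```

```text
t 7.4 G [ 51.8 104.3 190.8] toolx yaw err 0.04 F [ 0.4  0.8 -0.8] tilt [-0.001 -1.     0.   ] op -4.380987030455598e-05
```

View pics/w3.png

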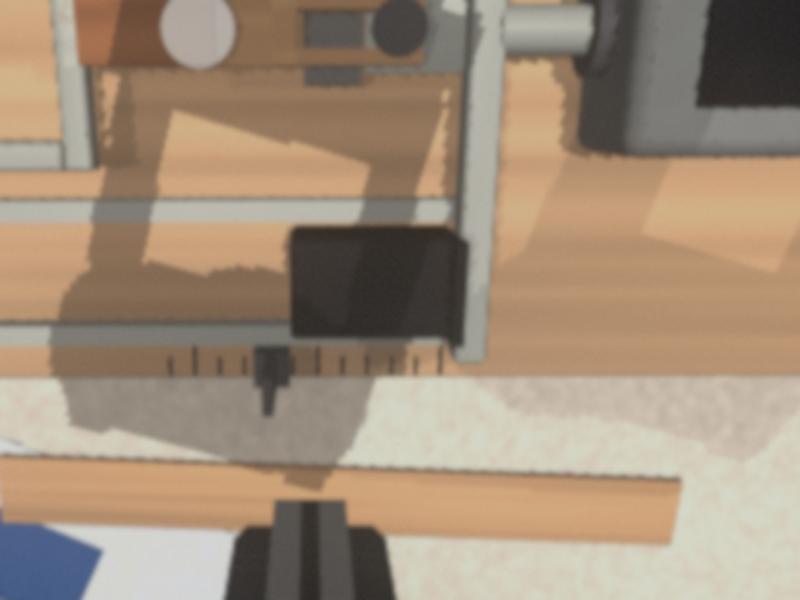

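The block sits against the cross arm. The mark clip is at (272,365), its blade tip at (268,412), and the scale ticks are at 440 (0), 318 (50) and 195 (100).

Run:
```python
from m import *
import pickle;o=pickle.load(open('o3.pkl','rb'))
pts('wrist',o,[('tick0',440,358,.012),('tick50',318,358,.012),('tick100',195,358,.012),('arm front end top',457,358,.042),('arm front top mid',467,200,.042),('arm back end top',485,358,.042),('blk front top',291,280,.05),('blade tip',267.5,412,.06),('blade mid',268,392,.06),('blade near top?',269,385,.06),('clip L low',254,350,.022),('clip R low',291,350,.022),('clip L',256,385,.022),('clip R',289,385,.022)],2.5,(130,40))
im=ctrl.get_image('wrist')[40:280,130:450]
c=im[138:170,40:130]; cv2.imwrite('pics/w3b.png',cv2.resize(c,None,fx=8,fy=8,interpolation=cv2.INTER_CUBIC)[:,:,::-1])
```

```text
tick0 [  0.4 120.7  12. ]
tick50 [ 50.1 120.8  12. ]
tick100 [100.2 120.9  12. ]
arm front end top [ -1.  111.8  42. ]
arm front top mid [-1.2 54.4 42. ]
arm back end top [-11.3 111.7  42. ]
blk front top [60. 81. 50.]
blade tip [ 68.4 126.4  60. ]
blade mid [ 68.1 118.9  60. ]
blade near top? [ 67.7 116.3  60. ]
clip L low [ 75.4 114.6  22. ]
clip R low [ 60.8 114.5  22. ]
clip L [ 74.9 129.1  22. ]
clip R [ 61.7 129.1  22. ]
```

View pics/w3b.png

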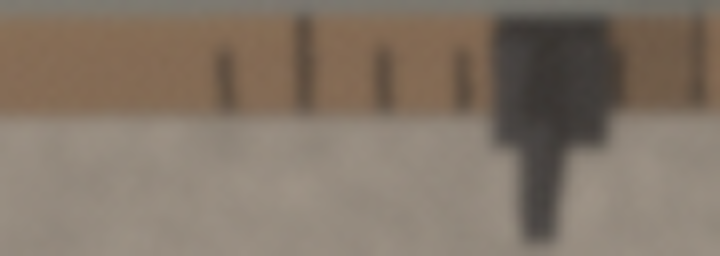

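Emit:
jog_arm --pt "-26 0 -28 0 0 0" --pt "-26 0 -28 0 0 0" --pt "-26 0 -28 0 0 0" --pt "-26 0 -29 0 0 0" --pt "0 30 0 0 0 0" --pt "0 40 0 0 0 0" --pt "0 30 0 0 0 0" --pt "0 0 0 0 0 0" --pt "0 0 0 0 0 0"

```text
t: 8.4
tool_pos: [0.5533, -0.0445, 0.0903]
tool_rot: [-1.558, -0.227, 0.231]
contact_force: [0.6, -0.3, -0.7]
opening: 0.0001
```

Run:
```python
from h import *
o=st(); save('wrist','w4.png',s=1.2)
```

```text
t 8.4 G [164.7  -0.4  90.3] toolx yaw err -0.03 F [ 0.4  0.5 -0.7] tilt [-0.003 -1.     0.001] op 0.00014427776418173065
```

View pics/w4.png

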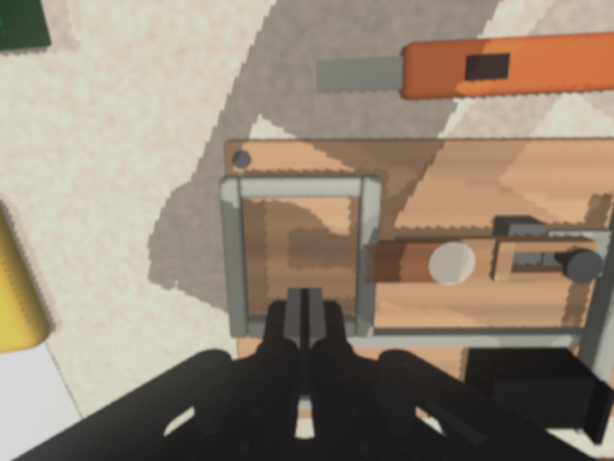

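The shut fingers at (305,295) lie over the ring window, with its far bar at px 234. I lower them in and approach the far bar.

Emit:
jog_arm --pt "0 30 0 0 0 0" --pt "0 20 0 0 0 0" --pt "0 15 0 0 0 0" --pt "0 0 0 0 0 0" --pt "0 0 -5 0 0 0" --pt "0 0 -5 0 0 0" --pt "0 0 -4 0 0 0" --pt "0 0 0 0 0 0"

```text
t: 9.25
tool_pos: [0.5593, -0.0583, 0.0274]
tool_rot: [-1.56, -0.23, 0.227]
contact_force: [0.2, 0.3, 0.8]
opening: 0.0
```

Emit:
jog_arm --pt "0 0 -2 0 0 0" --pt "0 0 -2 0 0 0" --pt "0 0 -2 0 0 0" --pt "0 0 0 0 0 0" --pt "0 0 0 0 0 0"

```text
t: 9.75
tool_pos: [0.56, -0.0633, 0.0262]
tool_rot: [-1.559, -0.229, 0.229]
contact_force: [0.9, 0.1, -0.6]
opening: 0.0003
```

Run:
```python
from h import *
o=st()
```

```text
t 9.75 G [184.6   0.6  26.2] toolx yaw err 0.01 F [ 0.2  0.9 -0.6] tilt [-0. -1.  0.] op 0.00026566533178991054
```

Emit:
jog_arm --pt "0 0 -2 0 0 0" --pt "0 0 -2 0 0 0" --pt "0 0 -1 0 0 0" --pt "0 0 0 0 0 0"

```text
t: 10.15
tool_pos: [0.5612, -0.0671, 0.0261]
tool_rot: [-1.556, -0.229, 0.23]
contact_force: [-1.0, 4.0, 1.1]
opening: 0.0001
```

Emit:
jog_arm --pt "0 0 -2 0 0 0" --pt "0 0 -2 0 0 0" --pt "0 0 -1 0 0 0" --pt "0 0 0 0 0 0"

```text
t: 10.55
tool_pos: [0.5626, -0.0718, 0.0261]
tool_rot: [-1.556, -0.229, 0.23]
contact_force: [-1.3, 5.6, 1.6]
opening: -0.0003
```

Emit:
jog_arm --pt "0 0 -2 0 0 0" --pt "0 0 -2 0 0 0" --pt "0 0 -1 0 0 0" --pt "0 0 0 0 0 0"

```text
t: 10.95
tool_pos: [0.564, -0.0764, 0.0261]
tool_rot: [-1.556, -0.229, 0.23]
contact_force: [-1.1, 6.4, 2.0]
opening: 0.0001
```

Emit:
jog_arm --pt "0 0 -2 0 0 0" --pt "0 0 -2 0 0 0" --pt "0 0 -1 0 0 0" --pt "0 0 0 0 0 0"

```text
t: 11.35
tool_pos: [0.5654, -0.081, 0.0261]
tool_rot: [-1.555, -0.228, 0.23]
contact_force: [-1.1, 7.0, 2.5]
opening: -0.0001
```

Emit:
jog_arm --pt "0 0 -2 0 0 0" --pt "0 0 -2 0 0 0" --pt "0 0 -1 0 0 0" --pt "0 0 0 0 0 0"

```text
t: 11.75
tool_pos: [0.5667, -0.0855, 0.0261]
tool_rot: [-1.555, -0.228, 0.23]
contact_force: [-1.5, 7.1, 1.9]
opening: 0.0003
```

Run:
```python
from h import *
o=st(); save('wrist','w5.png',s=1.2)
```

```text
t 11.75 G [207.9   0.6  26.1] toolx yaw err 0.01 F [-7.2  0.6  1.9] tilt [-0.001 -1.     0.004] op 0.0002618020559180378
```

Emit:
jog_arm --pt "0 0 -3 0 0 0" --pt "0 0 -3 0 0 0" --pt "0 0 -3 0 0 0" --pt "0 0 -3 0 0 0" --pt "0 0 -3 0 0 0" --pt "0 0 -3 0 0 0" --pt "0 0 -3 0 0 0" --pt "0 0 -3 0 0 0" --pt "0 0 -3 0 0 0" --pt "0 0 -3 0 0 0" --pt "0 0 0 0 0 0"

```text
t: 12.9
tool_pos: [0.5752, -0.1132, 0.026]
tool_rot: [-1.553, -0.228, 0.23]
contact_force: [-3.0, 10.9, 4.9]
opening: -0.0003
```

Run:
```python
from h import *
o=st(); 
a=ctrl.get_image('scene'); b=ctrl.get_image('top')
cv2.imwrite('pics/s5raw.png',a[:,:,::-1]);cv2.imwrite('pics/t5raw.png',b[:,:,::-1])
for p in [(68,107,60),(0,85,34),(50,85,34)]:print(p,proj('scene',Wd(p)),proj('top',Wd(p)))
A=cv2.resize(a[160:245,180:300],None,fx=6,fy=6,interpolation=cv2.INTER_CUBIC)  # 720x510
cv2.imwrite('pics/s5.png',A[:,:,::-1])
```

```text
t 12.9 G [236.8   0.7  26. ] toolx yaw err -0.0 F [-11.3   0.2   4.9] tilt [-0.001 -1.     0.006] op -0.0003058479312842082
(68, 107, 60) (np.float64(226.27160362301538), np.float64(198.27447928902922)) (np.float64(250.54803695210686), np.float64(176.72338983444422))
(0, 85, 34) (np.float64(257.90625560208434), np.float64(215.74818795714782)) (np.float64(226.60174193432746), np.float64(195.17334775977167))
(50, 85, 34) (np.float64(239.87292324385098), np.float64(206.55250852897478)) (np.float64(246.10702955135494), np.float64(189.6707992370465))
```

View pics/s5.png

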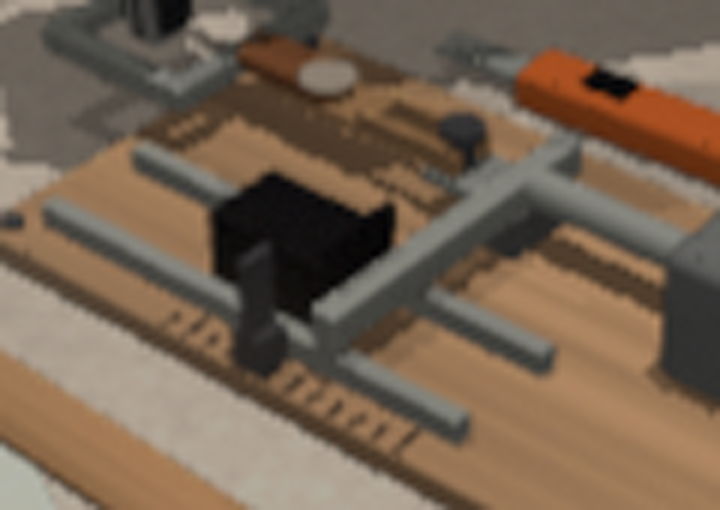

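Run:
```python
from m import *
f=lambda P:(np.array(proj('scene',Wd(P)))-[180,160]+.5)*6-.5
for e in (44,48,52): print(e,[f(p).round(0) for p in [(e,115,42),(e-12,115,42),(e,115,26),(e-12,115,26),(e,-30,42),(e-12,-30,42)]])
for x in(66,68,70): print('mark',x,f((x,107,60)).round(0), f((x,107,12)).round(0))
print('known: walls',[f(p).round() for p in [(-15,110,22),(190,110,22),(-15,60,22),(0,125,12),(50,125,12)]])
# top cam: gray profile along the gauge x at y=20..60 between, and y=110, z=42
im=cv2.cvtColor(cv2.imread('pics/t5raw.png'),cv2.COLOR_BGR2HSV)[...,1].astype(np.float32)
im0=cv2.cvtColor(cv2.imread('pics/t5raw.png'),cv2.COLOR_BGR2GRAY).astype(np.float32)
xs=np.arange(20,70,2.)
for ys in [np.arange(20,58,2.)]:
    q=np.array([[proj('top',Wd((x,y,42))) for y in ys] for x in xs],np.float32)
    print(np.c_[xs,cv2.remap(im,q[...,0],q[...,1],1).mean(1).round(),cv2.remap(im0,q[...,0],q[...,1],1).mean(1).round()].astype(int).tolist())
```

```text
44 [array([317., 310.]), array([343., 324.]), array([319., 346.]), array([344., 360.]), array([571., 131.]), array([596., 143.])]
48 [array([309., 306.]), array([335., 319.]), array([310., 342.]), array([336., 355.]), array([562., 128.]), array([587., 139.])]
52 [array([300., 301.]), array([326., 315.]), array([302., 337.]), array([327., 351.]), array([554., 124.]), array([579., 135.])]
mark 66 [284. 234.] [289. 342.]
mark 68 [280. 232.] [285. 340.]
mark 70 [276. 230.] [281. 338.]
known: walls [array([458., 417.]), array([ 45., 197.]), array([547., 346.]), array([396., 443.]), array([288., 384.])]
[[20, 101, 161], [22, 101, 161], [24, 101, 160], [26, 101, 157], [28, 102, 153], [30, 103, 148], [32, 102, 144], [34, 93, 141], [36, 69, 142], [38, 38, 150], [40, 21, 162], [42, 17, 169], [44, 17, 169], [46, 20, 163], [48, 36, 156], [50, 65, 152], [52, 88, 155], [54, 98, 158], [56, 100, 160], [58, 101, 161], [60, 101, 161], [62, 101, 161], [64, 100, 161], [66, 100, 160], [68, 101, 160]]
```

```bash
cat > e.py <<'E'
from m import *
def edges(fn,s,x0,x1):
    im=cv2.cvtColor(cv2.imread(fn),cv2.COLOR_BGR2HSV)[...,1].astype(np.float32)
    xs=np.arange(x0,x1,.5)
    q=np.array([[proj('top',Wd((x,y,42))) for y in np.arange(20,58,2.)] for x in xs],np.float32)
    q=(q+.5)*s-.5
    p=cv2.remap(im,q[...,0],q[...,1],1).mean(1); w=np.clip(90-p,0,None)
    i=np.where(p<60)[0]; print(fn,'lo/hi',xs[i[0]],xs[i[-1]],'centroid',(w*xs).sum()/w.sum())
E
python3 - <<'E'
from e import *
edges('pics/top0.png',1.5,-25,22); edges('pics/t5raw.png',1,25,65)
E
```

```text
pics/top0.png lo/hi -12.5 -0.5 centroid -6.482058641135728Traceback (most recent call last):
  File "<stdin>", line 2, in <module>
  File "e.py", line 5, in edges
    q=np.array([[proj('top',Wd((x,y,42))) for y in np.arange(20,58,2.)] for x in xs],np.float32)
                 ~~~~^^^^^^^^^^^^^^^^^^^^
  File "h.py", line 20, in proj
    p,T=cam(name,o); q=T[:3,:3].T@(np.array(P)-T[:3,3]); return p['cx']-p['fx']*q[0]/q[2], p['cy']+p['fy']*q[1]/q[2]
        ~~~^^^^^^^^
  File "h.py", line 10, in cam
    p=ctrl.camera_params(name)
ValueError: time passes only in moves, steps and waits
```

```bash
sed -i 's/^def cam(/import functools\nCP=functools.lru_cache(None)(ctrl.camera_params)\ndef cam(/; s/p=ctrl.camera_params(name)/p=CP(name)/' h.py
python3 - <<'E'
from e import *
edges('pics/top0.png',1.5,-25,22); edges('pics/t5raw.png',1,25,65)
E
```

```text
pics/top0.png lo/hi -12.5 -0.5 centroid -6.482058641135728
pics/t5raw.png lo/hi 37.0 49.5 centroid 43.136784429932305
```

Emit:
jog_arm --pt "0 0 -3 0 0 0" --pt "0 0 -3 0 0 0" --pt "0 0 -3 0 0 0" --pt "0 0 -3 0 0 0" --pt "0 0 -2 0 0 0" --pt "0 0 -2 0 0 0" --pt "0 0 0 0 0 0"

```text
t: 13.7
tool_pos: [0.5795, -0.1277, 0.026]
tool_rot: [-1.551, -0.227, 0.231]
contact_force: [-2.7, 13.2, 5.4]
opening: 0.0002
```

Run:
```python
from e import *
o=st(); 
a=ctrl.get_image('scene'); b=ctrl.get_image('top')
cv2.imwrite('pics/s6raw.png',a[:,:,::-1]);cv2.imwrite('pics/t6raw.png',b[:,:,::-1])
edges('pics/t6raw.png',1,38,85)
A=cv2.resize(a[185:225,205:265],None,fx=12,fy=12,interpolation=cv2.INTER_CUBIC)  # 720x480
cv2.imwrite('pics/s6.png',A[:,:,::-1])
f=lambda P:(np.array(proj('scene',Wd(P)))-[205,185]+.5)*12-.5
for e in (60,64,68): print(e,[f(p).round(0) for p in [(e,115,42),(e-12,115,42)]])
for x in(66,68,70): print('mark',x,[f(p).round(0) for p in [(x-2,107,60),(x+2,107,60),(x-2,127,60),(x-2,117,60),(x+2,117,60)]])
```

```text
t 13.7 G [251.9   0.7  26. ] toolx yaw err 0.0 F [-13.5   1.2   5.4] tilt [-0.001 -1.     0.008] op 0.00019235544275712058
pics/t6raw.png lo/hi 52.0 64.5 centroid 58.10861856970047
60 [array([267., 286.]), array([318., 312.])]
64 [array([251., 277.]), array([301., 303.])]
68 [array([234., 268.]), array([284., 294.])]
mark 66 [array([278., 173.]), array([261., 165.]), array([199., 226.]), array([239., 200.]), array([222., 191.])]
mark 68 [array([269., 169.]), array([252., 161.]), array([191., 222.]), array([230., 195.]), array([213., 187.])]
mark 70 [array([261., 165.]), array([244., 156.]), array([182., 217.]), array([222., 191.]), array([205., 182.])]
```

View pics/s6.png

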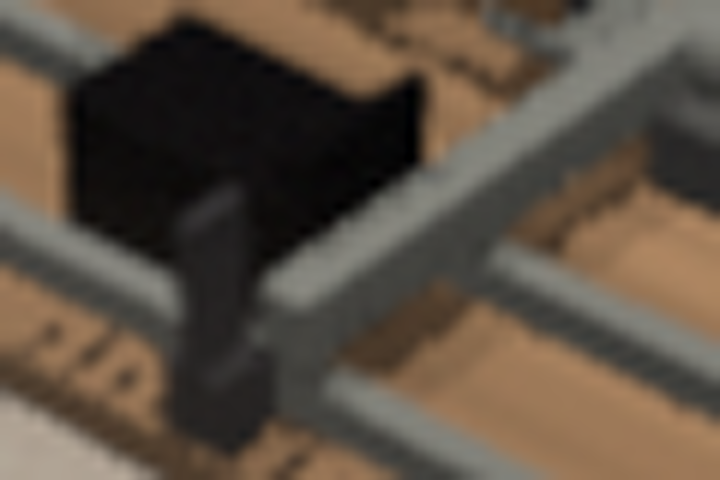

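Emit:
jog_arm --pt "0 0 -2 0 0 0" --pt "0 0 -1.5 0 0 0" --pt "0 0 0 0 0 0" --pt "0 0 0 0 0 0"

```text
t: 14.2
tool_pos: [0.5805, -0.1308, 0.026]
tool_rot: [-1.551, -0.227, 0.231]
contact_force: [-3.8, 13.7, 5.8]
opening: 0.0002
```

Run:
```python
from e import *
o=st(); 
a=ctrl.get_image('scene'); b=ctrl.get_image('top')
cv2.imwrite('pics/t7raw.png',b[:,:,::-1])
edges('pics/t7raw.png',1,42,90)
A=cv2.resize(a[185:225,205:265],None,fx=9,fy=9,interpolation=cv2.INTER_CUBIC)
B=cv2.resize(b[165:205,225:275],None,fx=9,fy=9,interpolation=cv2.INTER_CUBIC)[:360]
p=np.hstack([A[:, :340],B[:, :450]]); cv2.imwrite('pics/st7.png',p[:,:,::-1])
f=lambda P:(np.array(proj('top',Wd(P)))-[225,165]+.5)*9-.5+[340,0]
for x in (64,68,72): print(x,'arm end front',f((x,115,42)).round(),'blade',f((x,110,60)).round(),f((x,125,60)).round())
```

```text
t 14.2 G [255.2   0.8  26. ] toolx yaw err 0.01 F [-14.2   0.4   5.8] tilt [-0.001 -1.     0.008] op 0.00019663963669151104
pics/t7raw.png lo/hi 55.0 67.5 centroid 61.28880017423437
64 arm end front [552. 103.] blade [557. 103.] [541.  52.]
68 arm end front [566.  99.] blade [571.  99.] [556.  48.]
72 arm end front [580.  95.] blade [585.  95.] [570.  44.]
```

View pics/st7.png

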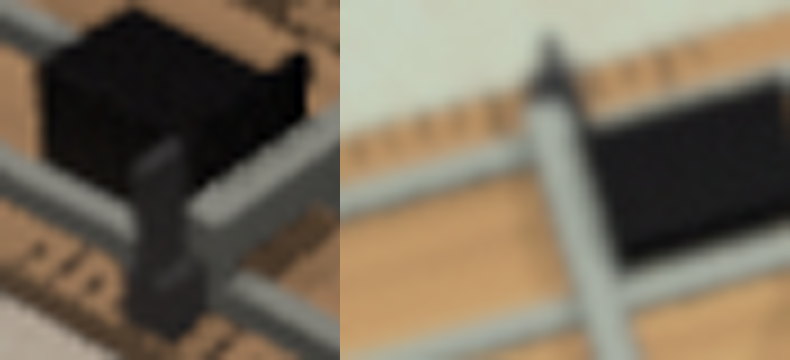

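Top view: cross arm extension is about 67.8 mm, and the mark reads 67–68. The blade stands at (549,60), in line with the arm's end. I hold, then ease back.

Emit:
jog_arm --pt "0 0 0 0 0 0" --pt "0 0 0 0 0 0" --pt "0 0 0 0 0 0" --pt "0 0 0 0 0 0" --pt "0 0 0 0 0 0" --pt "0 0 0 0 0 0" --pt "0 0 0 0 0 0" --pt "0 0 0 0 0 0" --pt "0 0 0 0 0 0" --pt "0 0 0 0 0 0" --pt "0 0 0 0 0 0" --pt "0 0 0 0 0 0"

```text
t: 15.5
tool_pos: [0.5805, -0.1307, 0.026]
tool_rot: [-1.551, -0.227, 0.231]
contact_force: [-3.3, 13.8, 5.2]
opening: -0.0001
```

Emit:
jog_arm --pt "0 0 2 0 0 0" --pt "0 0 4 0 0 0" --pt "0 0 4 0 0 0" --pt "0 0 5 0 0 0" --pt "0 0 5 0 0 0" --pt "0 0 5 0 0 0" --pt "0 0 5 0 0 0" --pt "0 0 5 0 0 0" --pt "0 0 5 0 0 0" --pt "0 0 5 0 0 0" --pt "0 0 5 0 0 0" --pt "0 0 5 0 0 0"

```text
t: 16.7
tool_pos: [0.5652, -0.0804, 0.0261]
tool_rot: [-1.556, -0.229, 0.23]
contact_force: [-1.1, 5.8, 2.6]
opening: 0.0002
```

Emit:
jog_arm --pt "0 0 3 0 0 0" --pt "0 0 2 0 0 0" --pt "0 0 2 0 0 0" --pt "0 0 2 0 0 0" --pt "0 0 2 0 0 0" --pt "0 0 2 0 0 0" --pt "0 0 2 0 0 0" --pt "0 0 2 0 0 0" --pt "0 0 2 0 0 0" --pt "0 0 2 0 0 0" --pt "0 0 0 0 0 0"

```text
t: 17.8
tool_pos: [0.5599, -0.0622, 0.0266]
tool_rot: [-1.56, -0.23, 0.229]
contact_force: [0.1, -1.1, 0.1]
opening: -0.0
```

Run:
```python
from e import *
o=st(); b=ctrl.get_image('top'); cv2.imwrite('pics/t8raw.png',b[:,:,::-1])
edges('pics/t8raw.png',1,-25,22)
```

```text
t 17.8 G [183.6   0.8  26.6] toolx yaw err 0.02 F [ 1.1 -0.2  0.1] tilt [ 0.    -1.    -0.001] op -4.291130983198093e-05
pics/t8raw.png lo/hi -12.5 -0.5 centroid -6.474091985579095
```

Slide home again. I retract and look from above.

Emit:
jog_arm --pt "0 0 7 0 0 0" --pt "0 0 7 0 0 0" --pt "0 -20 0 0 0 0" --pt "0 -35 0 0 0 0" --pt "0 -45 0 0 0 0" --pt "0 -45 0 0 0 0" --pt "26 -20 28 0 0 0" --pt "26 0 28 0 0 0" --pt "26 0 28 0 0 0" --pt "26 0 28 0 0 0" --pt "0 0 0 0 0 0" --pt "0 0 0 0 0 0"

```text
t: 19.05
tool_pos: [0.6226, 0.0898, 0.1909]
tool_rot: [-1.559, -0.23, 0.232]
contact_force: [-0.0, 0.1, 0.7]
opening: -0.0001
```

Run:
```python
from h import *
o=st(); save('wrist','w9.png',(130,40,450,280),2.5)
import pickle;pickle.dump(o,open('o9.pkl','wb'))
```

```text
t 19.05 G [ 56.  104.6 190.9] toolx yaw err 0.12 F [-0.1  0.   0.7] tilt [-0.001 -1.    -0.   ] op -5.6179733990973387e-05
```

Run:
```python
from m import *
import pickle
def prof(fn,o,z,y0,y1,x0,x1,off=(130,40),s=2.5):
    im=cv2.cvtColor(cv2.imread(fn),cv2.COLOR_BGR2GRAY).astype(np.float32)
    xs=np.arange(x0,x1,.5)
    q=np.array([[proj('wrist',Wd((x,y,z)),o) for y in np.arange(y0,y1,2.)] for x in xs],np.float32)
    q=(q-np.array(off)+.5)*s-.5
    p=cv2.remap(im,q[...,0].astype(np.float32),q[...,1].astype(np.float32),1).mean(1)
    th=(p.max()+p.min())/2; i=np.where(np.diff((p<th).astype(int)))[0]; print(fn,z,y0,'crossings',[(xs[k],'%d>%d'%(p[k-3],p[min(k+4,len(p)-1)])) for k in i])
o3=pickle.load(open('o3.pkl','rb'));o9=pickle.load(open('o9.pkl','rb'))
prof('pics/w3.png',o3,50,76,94,30,90)   # home: front should be 60
prof('pics/w9.png',o9,50,76,94,100,160)
prof('pics/w9.png',o9,60,76,94,35,90)
prof('pics/w9.png',o9,50,72,76,35,160); prof('pics/w9.png',o9,50,92,96,35,160)
prof('pics/w3.png',o3,60,121,125,50,90); prof('pics/w9.png',o9,60,121,125,50,90)
prof('pics/w3.png',o3,22,114,117,40,95)
```

```text
pics/w3.png 50 76 crossings [(np.float64(60.0), '52>112')]
pics/w9.png 50 76 crossings [(np.float64(129.5), '66>110')]
pics/w9.png 60 76 crossings [(np.float64(66.0), '102>60')]
pics/w9.png 50 72 crossings [(np.float64(67.5), '149>56'), (np.float64(129.5), '68>116')]
pics/w9.png 50 92 crossings [(np.float64(38.0), '93>104'), (np.float64(54.5), '105>90'), (np.float64(129.5), '66>105')]
pics/w3.png 60 121 crossings [(np.float64(65.5), '143>68'), (np.float64(70.0), '69>140')]
pics/w9.png 60 121 crossings [(np.float64(66.0), '141>69'), (np.float64(70.5), '71>141')]
pics/w3.png 22 114 crossings [(np.float64(49.5), '109>88'), (np.float64(51.0), '92>97'), (np.float64(60.5), '95>64'), (np.float64(75.5), '66>109')]
```

```bash
python3 -c "
from station import ctrl
print(ctrl.finish_job())"
```

```text
the job is handed in; nothing more can be done
None
```

I pushed the black block home against the cross arm, pulled the ring until the arm was at the mark, and held it there for over 1.2 s. I then eased it back at 50 mm/s or less and handed the job in at about 19 s of the 51 s allowed. The report gave no verdict.

- **Block home:** I pushed until the contact force reached about 4 N. The close-up picture showed the block tight against the arm.
- **Pull to the mark:** At the hold the top camera put the arm at 67.8 mm, with the mark at 67–68 mm, and the pull was about 14 N. An earlier scene-camera reading put the arm 1–2 mm shorter, and the pull force implied 3–4 mm shorter.
- **Slide home:** After easing back, the arm was in the same place as at the start to within 0.01 mm in the top view.
- **Block at the mark:** The block's front edge moved 69.5 mm and its rear edge read 66–67.5 mm, against the mark at 68 mm. That leaves it within about 2 mm of the mark. The front edge was at the same x on both sides.
- **Not checked by eye:** The 12-picture limit was used up, so I checked the final picture only by pixel measurement.
- **Cutter, ruler and power bank:** I kept well clear and felt no unexpected contact, but did not measure their positions at the end.

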